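Make up the coffee tray and the bedside tray in a hotel room

ROBOT

A 6-joint arm with a two-finger parallel gripper is mounted at the origin on the work surface. World frame = base frame: x ahead of the robot, y to its left, z up, the work surface at z = 0. Lengths are in mm, angles in rad, forces in N, time in s.
With the tool pointing down it reaches from about 375 to 925 mm from the base axis. Payload 5.7 kg.
Tool frame: the origin (TCP) lies on the centre line of the jaws, within the pads' length; the fingertips stand 17 mm ahead of it and the grasp point (between the pads) lies 2 mm behind it; x points along the fingers, y is the direction in which the jaws open and shut, and the axes are right-handed (so a half turn about x gives the same grasp; the last joint's range is limited). The gripper opens to 88 mm and grips with 3 to 60 N. Pads are 20 mm wide; open, the fingers measure 115 mm over their backs; the gripper's body (75 mm by 178 mm) begins 61 mm behind the grasp point.
Start: joints at [-1.461, 0.359, 1.51, -0, 1.272, -0.115], TCP at [133.734, -584.876, 239.623] pointing down, gripper open.
Joint ranges: [-2.97, 2.97], [-1.01, 2.36], [0.21, 2.38], [-0.96, 4.11], [0.2, 2.71], [-2.98, 2.98]. Speed limits (rad/s): [2.39, 2.39, 3.14, 3.14, 3.14, 3.14].

INTERFACE

Orientations are given as a unit quaternion [w, x, y, z].
In Python, from plant import sensors, optics, workorder gives the robot as it stands.
- The arm moves only by the tool step_arm, never from a script. Its argument "steps" is one flat list of numbers, 5 for each row, row after row: the shift along the tool's x, y, z in cm, then the turn about the tool's x in degrees, then the finger opening in cm, from 0 to 8.78. A call has 1 to 20 rows; each row is the pose to reach, as a shift and turn from the pose commanded when the call began, along the tool's axes at that moment; what a row does not reach only later rows make up. A row lasts 1/10 s, in which the tool goes at most 50 mm and 8.59 degrees, less where a joint would pass 70% of its speed; a pose out of reach is approached as far as the arm can. A call with a gripper value outside its range is refused whole. The fingers move at their own pace and stop on an object; "newtons" is the grip in N (left out, the last holds). Time passes only in rows, so rows that repeat a pose let the fingers close. It gives the time, the measured TCP pose, the force and the opening at its end, in the units of the state.
- sensors.read_state(): the state, without advancing time (a new reading comes with each control period).
- optics.snapshot(name): name is "scene" or "top" or "wrist"; returns (picture, depth): 384x512x3 uint8, blue, green, red; 384x512 float32, mm along the optical axis (not along the pixel's ray), 0 where there is no reading.
- optics.camera_params(name): a dict with "camera_matrix" (3x3 intrinsics, pixels), "origin" and "attitude" of the camera in the world; the wrist camera has in their place "tool_from_camera" (4x4, takes a point from camera to tool coordinates, whose origin is the TCP and whose axes are the tool frame's). Camera axes: x right, y up, looking along -z (the intrinsics and any distortion apply to the point x, -y, -z); pixel columns grow to the right and rows downward; lengths in mm; the calibration is good to about 2 mm. A picture is of the moment at which its call begins: read the wrist's pose just before it. camera_params takes no time and is no camera call.
- workorder.job_done(): hands the job in, once; it reports no verdict.
The state is a dict: "clock": time; "qpos": joint angles; "dq": joint speeds; "joint_efforts": joint torques, N m; "eef_pos": TCP position; "eef_rot": TCP orientation; "wrist_force": force on the tool from outside, world axes, zero at the start; "wrist_torque": the same for the moment, N m; "opening": finger opening in mm.
Only numpy, scipy, OpenCV 4.12 (cv2) and the standard library are available. Lean on these libraries where they do the work, as an engineer would, in place of code of your own. Each camera call takes 0.05 s, during which the arm holds its last target. There are 200 camera calls.

TASK

Make up the guest's two trays from the stock on the desk. On the black coffee tray, stand the white cup in the middle of the round white pad and the yellow coffee tin in the middle of the beige square pad, its sides in line with the tray's; on the light wood bedside tray, stand the blue tumbler in the middle of the grey pad with its wooden lid seated on it, and the silver water bottle in the middle of the green pad. Keep everything upright, set it down gently rather than dropping it, and leave the green tin, the brown gel bottle and the soap box standing where they are.

Things in the scene. Friction and masses are not known exactly. Their poses are not given: they have to be found in the camera images.
- coffee_tray: BLACK tray, brass corners, fixed, left or right; 260 mm (x) by 150 mm (y), rim 5 mm thick, 14 mm high. Things stand on its floor, 6 mm up. Origin: centre of its underside, z up; turned up to 0.2 rad. Flat inlaid pads: WHITE ROUND, 80 mm across, centred at x -60 mm, y 0 (end nearer the robot); BEIGE SQUARE, 80 by 80 mm, sides along the tray's, centred at x +60 mm, y 0.
- bedside_tray: LIGHT WOOD tray, dark steel corners, fixed, left or right; 260 mm (x) by 150 mm (y), rim 5 mm thick, 14 mm high. Things stand on its floor, 6 mm up. Origin: centre of its underside, z up; turned up to 0.2 rad. Flat inlaid round pads: DARK GREY, 80 mm across, centred at x -60 mm, y 0 (end nearer the robot); GREEN, 72 mm across, centred at x +60 mm, y 0.
- cup: White coffee cup, mouth up, 70 mm high, sides 61 to 64 mm across, narrower foot 51 mm, wall 3.5 mm. Handle at its +y side, out to 56 mm from the axis, from 17 to 61 mm height; it starts pointing about half way between +x and +y (world). Origin: centre of its underside, z up. Grip it along its x axis, clear of the handle, about 50 mm up. 0.18 kg.
- coffee_tin: Square YELLOW coffee tin, pale band on two sides, 60 by 60 mm (lid, from 66 mm up, 62 by 62 mm), 84 mm high. Origin: centre of its underside, x and y square to its sides, z up. 0.16 kg.
- tumbler: BLUE ceramic tumbler, no handle, mouth up, 88 mm high, 57 mm across at the foot, 63 mm at the rim, wall 3.5 mm. Origin: centre of its underside, z up. 0.2 kg.
- tumbler_lid: The tumbler's round pale-wood lid, on the desk, knob up. From below: plug 38 to 43 mm across, 5 mm deep (6 mm of play all round in the tumbler's mouth); disc 72 mm across, from 5 to 11 mm height (rests on the rim); brass knob 18 mm across, from 11 to 31 mm height. Origin: centre of the plug's underside, z up; seated, 83 mm above the tumbler's origin. 50 g.
- water_bottle: SILVER aluminium water bottle, blue band, white cap, 140 mm high; body 54 mm across up to 95 mm height, sloping in to a neck and cap 29 mm across from 116 mm up. Origin: centre of its underside, z up. 0.32 kg. Grip the body near its top, about 85 mm up, so that the cap clears the palm.
- tea_tin: Square GREEN tin, else like the yellow one (62 by 62 by 84 mm). Stays where it is. Origin: centre of its underside.
- gel_bottle: Dark BROWN bath-gel bottle, paper band, black cap, 42 mm across, 116 mm high. Stays where it is. Origin: centre of its underside.
- soap_box: Cream soap carton, blue band, 52 mm (x) by 78 mm (y) by 28 mm high. Stays where it is. Origin: centre of its underside.
There are look-alikes about, which are no part of the job. Several things have the shape of the tumbler; the one meant has the colours described above.

How it is judged:
By the outcome, as a careful person would: the job done as asked, in the order asked, and still so for the second after the job is handed in, with the robot touching nothing.
It also fails if it takes over 128 s, if anything falls off the work surface, if the arm or the gripper's body presses on something with over 40 N, if the wrist force passes 120 N, or if a joint passes its speed limit or range.

## Working session

There is one attempt and no reset: what is moved stays moved. The work goes in short steps, Python scripts to look and compute and a tool call to move; the robot and the scene stay as the last step left them, time stands still between calls to the robot, and variables do not carry over. Pictures are saved under pics/ and viewed, about 12 in all and at most 16, crops included, and the job is handed in when it is done.

Besides the shell and the picture viewer there is one more tool, called after "Call:" as name(argument=value, ...) on one line, values as JSON. step_arm: Moves the arm, as the interface text tells. Its arguments: {"type":"object","properties":{"steps":{"type":"array","items":{"type":"number"}},"newtons":{"type":"number"}},"required":["steps"]}

```bash
ls; mkdir -p pics; python3 - <<'E'
from plant import sensors, optics
import cv2, numpy as np
for k,v in sensors.read_state().items(): print(k,np.round(v,3))
for n in ["scene","top","wrist"]:
    p=optics.camera_params(n); print(n,p)
for n in ["scene","top"]:
    im,d=optics.snapshot(n); cv2.imwrite(f"pics/{n}0.png",im); np.save(f"pics/{n}0.npy",d)
im=np.hstack([cv2.imread("pics/top0.png")])
cv2.imwrite("pics/top0b.png",cv2.resize(im,(800,600),interpolation=cv2.INTER_CUBIC))
E
```

```text
pics
clock 0.0
qpos [-1.461  0.359  1.511 -0.     1.272 -0.115]
dq [ 0.     0.    -0.001 -0.001  0.001  0.002]
joint_efforts [-2.0000e-03 -5.1538e+01 -2.7073e+01  6.8000e-02  3.5000e-02 -0.0000e+00]
eef_pos [ 133.653 -584.245  238.824]
eef_rot [-0.079 -0.703 -0.08   0.703]
wrist_force [ 0.398  0.6   -0.573]
wrist_torque [-0.008 -0.011 -0.003]
opening 87.943
scene {'camera_matrix': array([[437.42941415,   0.        , 251.64181424],
       [  0.        , 437.42941415, 189.45504464],
       [  0.        ,   0.        ,   1.        ]]), 'origin': array([1034.0092797 , -394.70159594, 1031.81463838]), 'attitude': array([0.86111505, 0.24948271, 0.11885302, 0.42674723])}
top {'camera_matrix': array([[392.71667478,   0.        , 253.53867278],
       [  0.        , 392.71667478, 191.82991256],
       [  0.        ,   0.        ,   1.        ]]), 'origin': array([ 417.97386953,  -13.32876761, 1060.11507751]), 'attitude': array([ 0.71158838,  0.04011899, -0.02567642, -0.70098015])}
wrist {'camera_matrix': array([[308.51403938,   0.        , 260.71420893],
       [  0.        , 308.51403938, 190.90622834],
       [  0.        ,   0.        ,   1.        ]]), 'tool_from_camera': array([[-6.49315087e-04,  2.64539515e-01, -9.64374628e-01,
        -1.45302794e+02],
       [ 9.99999788e-01,  2.09620893e-04, -6.15800046e-04,
         6.39922217e-01],
       [ 3.92496253e-05, -9.64374824e-01, -2.64539595e-01,
        -7.32380270e+01],
       [ 0.00000000e+00,  0.00000000e+00,  0.00000000e+00,
         1.00000000e+00]])}
```

View pics/top0b.png

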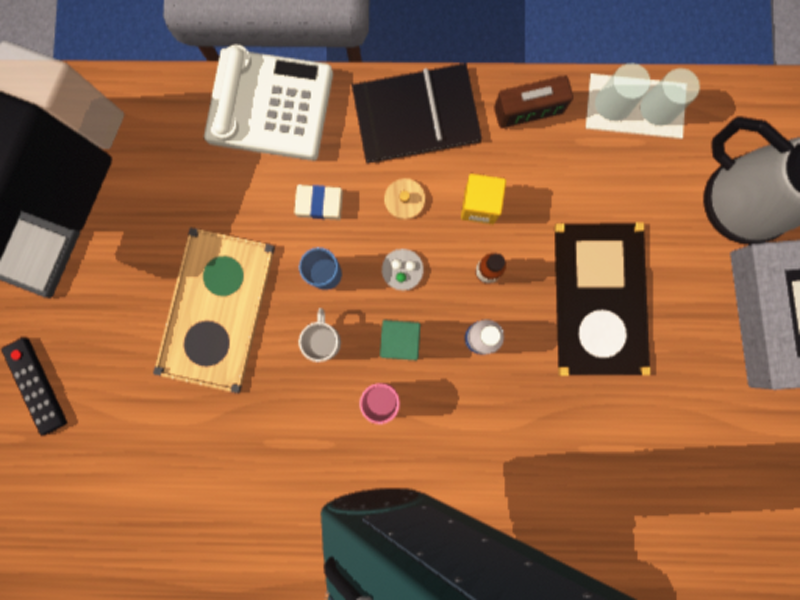

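View pics/scene0.png

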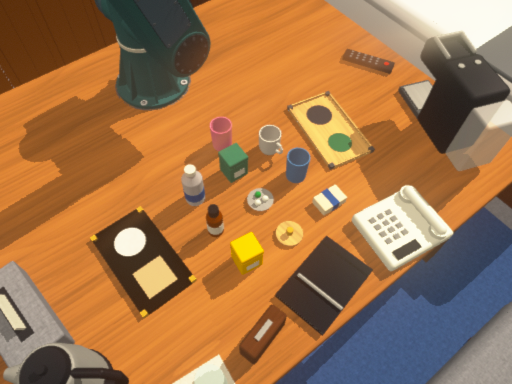

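```bash
cat > h.py <<'E'
import numpy as np, cv2
from scipy.spatial.transform import Rotation as R
from scipy.optimize import least_squares
from plant import sensors, optics
def rot(q): return R.from_quat(np.roll(q,-1)).as_matrix()
def pose(n):
    p=optics.camera_params(n)
    if n!="wrist": return p["camera_matrix"],rot(p["attitude"]),np.array(p["origin"])
    s=sensors.read_state(); T=p["tool_from_camera"]; A=rot(s["eef_rot"])
    return p["camera_matrix"],A@T[:3,:3],A@T[:3,3]+s["eef_pos"]
def cloud(d,P):
    K,A,o=P; v,u=np.mgrid[:d.shape[0],:d.shape[1]]
    c=np.dstack([(u-K[0,2])*d/K[0,0],-(v-K[1,2])*d/K[1,1],-d])
    return c@A.T+o
def proj(X,P):
    K,A,o=P; c=(np.atleast_2d(X)-o)@A
    return np.c_[K[0,0]*c[:,0]/-c[:,2]+K[0,2],-K[1,1]*c[:,1]/-c[:,2]+K[1,2]]
def onplane(uv,z,P):
    K,A,o=P; uv=np.atleast_2d(np.array(uv,float))
    r=np.c_[(uv[:,0]-K[0,2])/K[0,0],-(uv[:,1]-K[1,2])/K[1,1],-np.ones(len(uv))]@A.T
    return o+r*((z-o[2])/r[:,2])[:,None]
def circ(P,r=None):
    c=P.mean(0)
    f=lambda p:np.hypot(P[:,0]-p[0],P[:,1]-p[1])-(p[2] if r is None else r)
    s=least_squares(f,[*c,30] if r is None else c,loss="soft_l1",f_scale=1.).x
    return s
E
python3 - <<'E'
from h import *
px=dict(cup=(319,343),tea=(400,340),bottle=(485,337),tumbler=(320,268),plate=(403,270),gel=(491,267),soap=(318,201),lid=(404,197),yellow=(484,195),pink=(379,404))
C={}
for n in("top","scene"):
    C[n]=cloud(np.load(f"pics/{n}0.npy"),pose(n)).reshape(-1,3)
    f=C[n]; m=(np.abs(f[:,0]-450)<60)&(np.abs(f[:,1])<250)&(abs(f[:,2])<8); print(n,"desk z",np.median(f[m,2]))
ct=C["top"].reshape(384,512,3)
for k,(u,v) in px.items():
    p=ct[int(v*.64),int(u*.64)]; out=[]
    for n in C:
        f=C[n]; m=(np.hypot(*(f[:,:2]-p[:2]).T)<55)&(f[:,2]>12); q=f[m]
        z=np.percentile(q[:,2],97); t=q[q[:,2]>z-8]
        out+=[n,len(q),round(z,1),np.round((t[:,:2].min(0)+t[:,:2].max(0))/2,1),np.round(np.ptp(t[:,:2],axis=0),0)]
    print(k,np.round(p),*out)
# pads and trays by colour, top and scene
for n in("top","scene"):
    im=cv2.imread(f"pics/{n}0.png"); P=pose(n)
    pts=C[n].reshape(384,512,3)
    hsv=cv2.cvtColor(im,cv2.COLOR_BGR2HSV)
    g=ct
    for k,(u,v) in dict(green=(222,276),grey=(206,343),beige=(600,264),white=(602,333)).items():
        w=ct[int(v*.64),int(u*.64)]
        uv=proj(w,P)[0]; c=im[int(uv[1])-2:int(uv[1])+3,int(uv[0])-2:int(uv[0])+3].reshape(-1,3).mean(0)
        m=(np.abs(im.astype(float)-c).max(2)<35).astype(np.uint8)
        _,l=cv2.connectedComponents(m,connectivity=4); s=l==l[int(uv[1]),int(uv[0])]
        ys,xs=np.nonzero(s); q=onplane(np.c_[xs,ys],6,P)[:,:2]
        r=cv2.minAreaRect(q.astype(np.float32))
        print(n,k,"z",round(float(np.median(pts[s][:,2])),1),np.round(q.mean(0),1),"box",np.round(r[0],1),np.round(r[1],1),round(r[2],1))
E
```

```text
top desk z -0.571944432307987
scene desk z 0.09965798741711751
cup [441. 141.   2.] top 292 71.9 [448.7 133.3] [74. 64.] scene 561 71.8 [441.  131.2] [65. 62.]
tea [446.   0.  85.] top 1412 1060.1 [418.  -13.3] [0. 0.] scene 804 86.6 [ 4.467e+02 -1.000e-01] [65. 63.]
bottle [ 451. -127.  138.] top 429 141.5 [ 453.8 -134.7] [28. 26.] scene 697 141.2 [ 453.8 -135.9] [29. 28.]
tumbler [571. 144.   6.] top 345 89.8 [562.1 134.7] [61. 60.] scene 652 89.0 [560.6 134.4] [63. 64.]
plate [570.   0.  11.] top 257 24.9 [573.8  -2.3] [49. 38.] scene 283 25.5 [570.5  -2.8] [44. 41.]
gel [ 561. -139.  116.] top 278 117.8 [ 568.7 -146.3] [25. 25.] scene 441 117.9 [ 568.9 -148. ] [27. 26.]
soap [685. 147.  27.] top 587 31.0 [685.5 147.2] [55. 79.] scene 561 31.7 [684.9 146.2] [56. 80.]
lid [691.  -1.  32.] top 132 32.6 [694.4  -1.9] [15. 13.] scene 208 32.2 [695.1  -3. ] [16. 15.]
yellow [ 684. -130.   83.] top 727 86.1 [ 685.5 -133.2] [66. 66.] scene 933 86.7 [ 685.3 -134.6] [66. 68.]
pink [339.  37.   5.] top 242 90.0 [346.6  31.9] [61. 62.] scene 611 89.0 [345.5  30.4] [66. 61.]
top green z 6.3 [553.9 312. ] box [553.9 313.2] [63.1 66. ] 0.8
top grey z 6.1 [436.9 336. ] box [436.8 336.7] [72.6 73.6] 0.9
top beige z 6.0 [ 584.4 -340.3] box [ 584.4 -340.2] [73.5 78. ] 0.7
top white z 6.0 [ 464.2 -342.6] box [ 464.6 -342.3] [74.2 75.1] 89.3
scene green z 7.2 [553.2 312.3] box [553.7 313. ] [68.7 60.3] 53.0
scene grey z 7.0 [436.2 336. ] box [435.9 336.6] [74.6 69.8] 53.0
scene beige z 6.8 [ 584.3 -341.2] box [ 583.7 -340.7] [78.3 78.5] 1.5
scene white z 6.8 [ 464.1 -343.6] box [ 463.7 -343.2] [74.  77.3] 60.0
```

```bash
cat >> h.py <<'E'
def plan(x,y,z,psi,s=None):
    """shift cm in tool axes + turn deg to TCP xyz (mm), jaw axis angle psi (deg, mod 180)"""
    s=s or sensors.read_state(); A=rot(s["eef_rot"])
    d=A.T@(np.array([x,y,z])-s["eef_pos"])/10
    p=np.degrees(np.arctan2(A[1,1],A[0,1])); t=-((psi-p+90)%180-90)
    print("t",s["clock"],"at",np.round(s["eef_pos"],1),"psi",round(p,2),"tilt",np.round(A[:,0],4),"q6",round(s["qpos"][5],2),"| shift",np.round(d,2),"turn",round(t,2),"or",round(t-180*np.sign(t),2))
E
python3 - <<'E'
from h import *
C={n:cloud(np.load(f"pics/{n}0.npy"),pose(n)).reshape(-1,3) for n in("top","scene")}
for n,f in C.items():
    for c,r in (((443,131.5),0),((561,134.5),0),):
        m=(np.hypot(*(f[:,:2]-c).T)<40)&(f[:,2]>60); print(n,"rim fit",np.round(circ(f[m][:,:2]),1))
    c=circ(f[(np.hypot(*(f[:,:2]-[442,131.5]).T)<37)&(f[:,2]>63)&(f[:,2]<76)][:,:2],31.5)
    r=np.hypot(*(f[:,:2]-c).T); h=f[(r>38)&(r<60)&(f[:,2]>20)&(f[:,2]<68)]; e=h[:,:2].mean(0)-c
    print(n,"cup",np.round(c,1),"handle",len(h),np.round(e,1),np.degrees(np.arctan2(e[1],e[0])))
    for k,c0 in dict(yellow=(685,-134),tea=(446,0)).items():
        t=f[(np.hypot(*(f[:,:2]-c0).T)<50)&(f[:,2]>80)&(f[:,2]<95)][:,:2].astype(np.float32); b=cv2.minAreaRect(t); print(n,k,np.round(b[0],1),np.round(b[1],1),b[2])
plan(446,131.5,240,0); plan(450,-200,240,0)
im=cv2.imread("pics/top0.png")[120:240,170:340]; cv2.imwrite("pics/crop1.png",cv2.resize(im,None,fx=4.5,fy=4.5,interpolation=cv2.INTER_CUBIC))
E
```

```text
top rim fit [442.5 132.7  29.9]
top rim fit [561.2 133.3  29. ]
top cup [442.2 133. ] handle 32 [45.9  0.3] 0.4151279350492185
top yellow [ 685.  -133.3] [61.1 62.1] 81.64762878417969
top tea [446.8   1.3] [61.  61.1] 86.74016571044922
scene rim fit [442.  131.6  29.9]
scene rim fit [561.8 132.5  29.2]
scene cup [441.5 131.4] handle 38 [48.2  0.4] 0.4522973083492246
scene yellow [ 686.3 -134.4] [61.3 61.4] 81.957763671875
scene tea [ 4.467e+02 -3.000e-01] [61.3 64.9] 86.55757141113281
t 0.1 at [ 133.7 -584.3  238.9] psi -77.12 tilt [-2.0e-04  1.7e-03 -1.0e+00] q6 -0.12 | shift [  0.   -62.82 -46.4 ] turn -77.12 or 102.88
t 0.1 at [ 133.7 -584.3  238.9] psi -77.12 tilt [-2.0e-04  1.7e-03 -1.0e+00] q6 -0.12 | shift [ -0.05 -30.41 -39.4 ] turn -77.12 or 102.88
```

View pics/crop1.png

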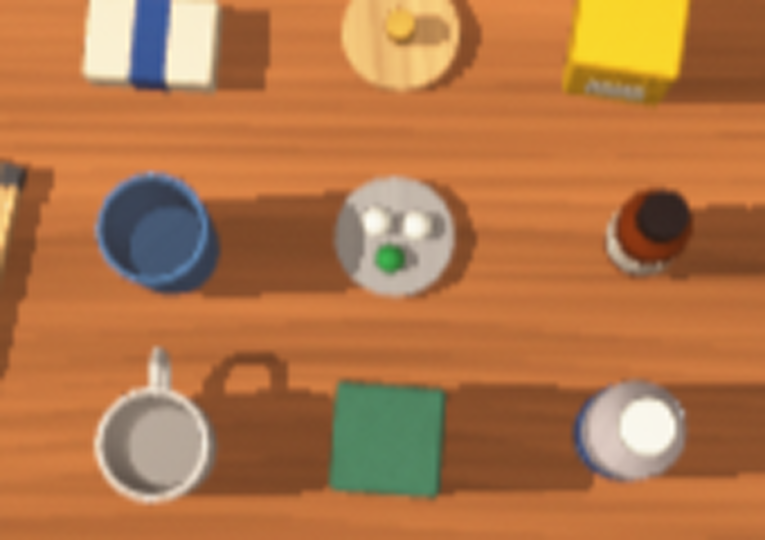

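Call:
step_arm(steps=[0, -6, -8, 5, 8.78, 0, -12, -16, 12.9, 8.78, 0, -30.4, -39.4, 12.9, 8.78, 0, -30.4, -39.4, 12.9, 8.78, 0, -30.4, -39.4, 12.9, 8.78, 0, -30.4, -39.4, 12.9, 8.78, 0, -30.4, -39.4, 12.9, 8.78, 0, -30.4, -39.4, 12.9, 8.78, 0, -30.4, -39.4, 12.9, 8.78, 0, -30.4, -39.4, 12.9, 8.78, 0, -62.9, -45.9, 12.9, 8.78, 0, -62.9, -45.9, 12.9, 8.78, 0, -62.9, -45.9, 12.9, 8.78, 0, -62.9, -45.9, 12.9, 8.78, 0, -62.9, -45.9, 12.9, 8.78, 0, -62.9, -45.9, 12.9, 8.78, 0, -62.9, -45.9, 12.9, 8.78, 0, -62.9, -45.9, 12.9, 8.78, 0, -62.9, -45.9, 12.9, 8.78, 0, -62.9, -45.9, 12.9, 8.78], newtons=20)

```text
clock: 2.1
eef_pos: [440.8, 129.7, 239.5]
eef_rot: [0.0, -0.707, 0.0, 0.707]
wrist_force: [0.0, -0.7, -0.1]
opening: 88.1
```

```bash
python3 - <<'E'
from h import *
plan(442,132,48,-90)
P=pose("wrist"); im,d=optics.snapshot("wrist"); f=cloud(d,P).reshape(-1,3)
for k,c in dict(cup=(442,132),tumbler=(561.5,133)).items():
    t=f[(np.hypot(*(f[:,:2]-c).T)<37)&(f[:,2]>62)]
    z=np.percentile(t[:,2],95); t=t[t[:,2]>z-6] if len(t) else t
    print(k,len(t),z,np.round(circ(t[:,:2]),1))
c=np.array([442,132]); r=np.hypot(*(f[:,:2]-c).T); h=f[(r>38)&(r<60)&(f[:,2]>20)&(f[:,2]<68)]; print("handle",len(h),h.mean(0))
cv2.imwrite("pics/w1.png",im)
E
```

```text
t 2.1 at [440.8 129.7 239.5] psi -90.05 tilt [-6.e-04 -5.e-04 -1.e+00] q6 1.71 | shift [19.15 -0.24 -0.13] turn -0.05 or 179.95
cup 4873 338.7541214318112 [-6538.9   136.4  7003.8]
tumbler 1015 89.10024327355673 [563.1 133.8  29.2]
handle 152 [489.40952655 133.59052496  56.48063285]
```

View pics/w1.png

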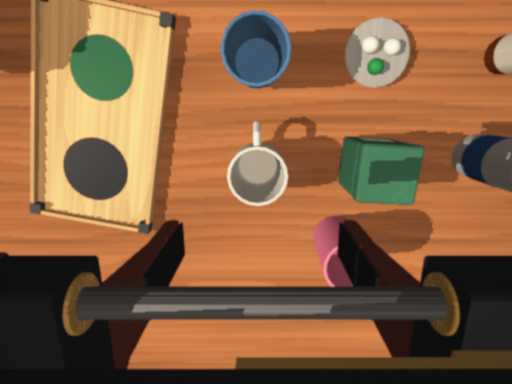

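Call:
step_arm(steps=[5, -0.28, -0.15, 0, 8.78, 10, -0.28, -0.15, 0, 8.78, 14, -0.28, -0.15, 0, 8.78, 17, -0.28, -0.15, 0, 8.78, 19.1, -0.28, -0.15, 0, 8.78, 19.1, -0.28, -0.15, 0, 8.78, 19.1, -0.28, -0.15, 0, 6.8, 19.1, -0.28, -0.15, 0, 5.5, 19.1, -0.28, -0.15, 0, 5.5, 19.1, -0.28, -0.15, 0, 5.5, 19.1, -0.28, -0.15, 0, 5.5, 19.1, -0.28, -0.15, 0, 5.5, 19.1, -0.28, -0.15, 0, 5.5], newtons=20)

```text
clock: 3.45
eef_pos: [443.5, 133.4, 49.8]
eef_rot: [-0.0, 0.708, 0.0, -0.706]
wrist_force: [-0.9, -2.5, 8.2]
opening: 61.7
```

Call:
step_arm(steps=[-1, 0, 0, 0, 5.5, -4, 0, 0, 0, 5.5, -8.5, 0, 0, 0, 5.5, -13, 0, 0, 0, 5.5, -16.5, 1, 0, 0, 5.5, -18.5, 3.5, -0.2, 0, 5.5, -19, 7.5, -0.4, 0, 5.5, -19, 12, -0.6, 0, 5.5, -19, 16.5, -0.8, 0, 5.5, -19, 21, -1, 0, 5.5, -19, 25.5, -1.2, 0, 5.5, -19, 30, -1.4, 0, 5.5, -19, 34.5, -1.6, 0, 5.5, -19, 38.5, -1.8, 0, 5.5, -19, 42, -2, 0, 5.5, -19, 45, -2.2, 0, 5.5, -19, 46.8, -2.2, 0, 5.5, -19, 47.65, -2.2, 0, 5.5, -19, 47.65, -2.2, 0, 5.5])

```text
clock: 5.35
eef_pos: [464.1, -343.1, 238.7]
eef_rot: [0.001, -0.707, 0.0, 0.707]
wrist_force: [0.7, 1.8, -1.8]
opening: 61.7
```

```bash
python3 - <<'E'
from h import *
plan(465.5,-343.1,56,-90)
P=pose("wrist"); im,d=optics.snapshot("wrist"); f=cloud(d,P)
cv2.imwrite("pics/w2.png",im)
# pad: bright white at floor height
g=im.min(2); m=(g>190)&(abs(f[:,:,2]-6)<6); ys,xs=np.nonzero(m); q=f[m]
print(len(q), np.median(q[:,2]), (q.min(0)+q.max(0))/2,q.max(0)-q.min(0))
E
```

```text
t 5.35 at [ 464.1 -343.1  238.7] psi -90.06 tilt [-3.e-04  7.e-04 -1.e+00] q6 0.82 | shift [ 1.827e+01  1.000e-02 -1.500e-01] turn -0.06 or 179.94
6133 6.956889870221062 [ 420.26265423 -190.42623649    4.98696075] [408.16884475 384.1940717    9.94067602]
```

View pics/w2.png

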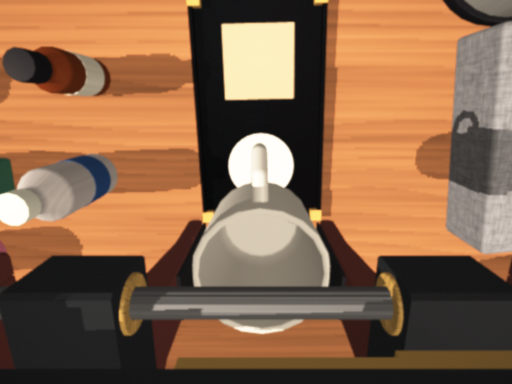

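```bash
python3 - <<'E'
from h import *
s=sensors.read_state();P=pose("wrist"); im,d=optics.snapshot("wrist"); f=cloud(d,P).reshape(-1,3)
t=f[(np.hypot(*(f[:,:2]-s["eef_pos"][:2]).T)<37)&(f[:,2]>250)&(f[:,2]<275)]
z=np.percentile(t[:,2],90); r=t[t[:,2]>z-4]; print(len(r),z,np.round(circ(r[:,:2]),1),np.round((r.min(0)+r.max(0))/2,1),np.ptp(r,axis=0),s["eef_pos"])
F=f.reshape(384,512,3); g=im.min(2); m=np.zeros(g.shape,bool); m[125:200,220:300]=1; m&=(g>150)&(abs(F[:,:,2]-7)<6); q=F[m]
print("pad",len(q),(q.min(0)+q.max(0))/2,np.ptp(q,axis=0))
E
```

```text
677 266.62381025920257 [ 477.2 -342.5   32.4] [ 469.6 -342.   268.8] [15.44567675 69.97065354 12.36643365] [ 464.03380999 -342.09532823  238.60024302]
pad 2132 [ 472.69397409 -343.94419826    6.94113175] [67.47594536 79.89330072  5.56566606]
```

Call:
step_arm(steps=[3, 0.03, -0.2, 0, 5.5, 7.5, 0.03, -0.2, 0, 5.5, 12, 0.03, -0.2, 0, 5.5, 15, 0.03, -0.2, 0, 5.5, 17, 0.03, -0.2, 0, 5.5, 17.8, 0.03, -0.2, 0, 5.5, 18, 0.03, -0.2, 0, 5.5, 18.1, 0.03, -0.2, 0, 5.5, 18.1, 0.03, -0.2, 0, 5.5, 18.1, 0.03, -0.2, 0, 5.5])

```text
clock: 6.45
eef_pos: [467.0, -343.9, 58.8]
eef_rot: [0.0, 0.708, -0.001, -0.707]
wrist_force: [-0.9, -0.8, -1.6]
opening: 61.8
```

Call:
step_arm(steps=[0.1, 0, 0.1, 0, 5.5, 0.2, 0, 0.1, 0, 5.5, 0.25, 0, 0.1, 0, 5.5, 0.3, 0, 0.1, 0, 5.5, 0.3, 0, 0.1, 0, 5.5, 0.3, 0, 0.1, 0, 5.5])

```text
clock: 7.05
eef_pos: [465.3, -343.6, 55.9]
eef_rot: [-0.0, 0.707, -0.0, -0.707]
wrist_force: [-2.4, 0.9, 10.7]
opening: 61.8
```

Call:
step_arm(steps=[0, 0, 0, 0, 6.8, 0, 0, 0, 0, 8.0, 0, 0, 0, 0, 8.78, 0, 0, 0, 0, 8.78, -2, 0, 0, 0, 8.78, -6, 0, 0, 0, 8.78, -11, 0, 0, 0, 8.78, -16, 0, 0, 0, 8.78, -18.4, -2, -2, 8.2, 8.78, -18.4, -21, -22, 8.2, 8.78, -18.4, -21, -22, 8.2, 8.78, -18.4, -21, -22, 8.2, 8.78, -18.4, -21, -22, 8.2, 8.78, -18.4, -21, -22, 8.2, 8.78, -18.4, -21, -22, 8.2, 8.78, -18.4, -21, -22, 8.2, 8.78, -18.4, -21, -22, 8.2, 8.78, -18.4, -21, -22, 8.2, 8.78])

```text
clock: 8.85
eef_pos: [684.4, -134.4, 238.4]
eef_rot: [0.051, -0.705, 0.051, 0.706]
wrist_force: [-0.4, -0.9, -0.5]
opening: 87.6
```

```bash
python3 - <<'E'
from h import *
plan(685.6,-133.9,58,-98.2)
P=pose("wrist"); im,d=optics.snapshot("wrist"); f=cloud(d,P).reshape(-1,3)
t=f[(np.hypot(*(f[:,:2]-[685.6,-134]).T)<50)&(f[:,2]>80)&(f[:,2]<92)]; b=cv2.minAreaRect(t[:,:2].astype(np.float32)); print("yellow wrist",len(t),np.median(t[:,2]),b)
for n in("top","scene"):
    P=pose(n); im,d=optics.snapshot(n); f=cloud(d,P).reshape(-1,3); cv2.imwrite(f"pics/{n}1.png",im)
    t=f[(np.hypot(*(f[:,:2]-[465,-343]).T)<37)&(f[:,2]>68)&(f[:,2]<90)]; print(n,"cup",len(t),np.percentile(t[:,2],90),np.round(circ(t[:,:2]),1))
E
```

```text
t 8.85 at [ 684.4 -134.4  238.4] psi -98.27 tilt [-1.2e-03 -1.0e-04 -1.0e+00] q6 1.42 | shift [18.04 -0.07 -0.14] turn -0.07 or 179.93
yellow wrist 3588 83.88939714026824 ((688.048828125, -134.2642364501953), (61.38359451293945, 60.662269592285156), 81.8409423828125)
top cup 145 77.22043396143006 [ 463.8 -342.3   29.9]
scene cup 177 77.07832223148178 [ 464.4 -344.1   30. ]
```

Call:
step_arm(steps=[5, 0, -0.2, 0, 8.78, 10, 0, -0.2, 0, 8.78, 14, 0, -0.2, 0, 8.78, 17.5, 0, -0.2, 0, 8.78, 19.5, 0, -0.2, 0, 8.78, 19.5, 0, -0.2, 0, 8.78, 19.5, 0, -0.2, 0, 6.8, 19.5, 0, -0.2, 0, 5.5, 19.5, 0, -0.2, 0, 5.5, 19.5, 0, -0.2, 0, 5.5, 19.5, 0, -0.2, 0, 5.5, 19.5, 0, -0.2, 0, 5.5, 19.5, 0, -0.2, 0, 5.5], newtons=20)

```text
clock: 10.3
eef_pos: [688.4, -134.1, 45.3]
eef_rot: [-0.05, 0.706, -0.051, -0.704]
wrist_force: [-0.6, -0.0, 6.4]
opening: 61.3
```

```bash
python3 - <<'E'
from h import *
plan(584.3,-340.8,240,-88.9)
E
```

```text
t 10.3 at [ 688.4 -134.1   45.3] psi -98.22 tilt [ 2.4e-03 -8.0e-04 -1.0e+00] q6 1.42 | shift [-19.47  21.96   7.3 ] turn -9.32 or 170.68
```

Call:
step_arm(steps=[-1, 0, 0, 0, 5.5, -4, 0, 0, 0, 5.5, -8.5, 0, 0, 0, 5.5, -12, 0.5, 0.2, 0, 5.5, -13.5, 2, 0.7, -1, 5.5, -14, 5, 1.7, -3, 5.5, -14, 9, 3, -5, 5.5, -14, 13, 4.3, -7, 5.5, -14, 17, 5.7, -9.3, 5.5, -14, 20, 6.7, -9.3, 5.5, -14, 21.5, 7.1, -9.3, 5.5, -14, 21.95, 7.2, -9.3, 5.5, -14, 21.95, 7.2, -9.3, 5.5, -14, 21.95, 7.2, -9.3, 5.5])

```text
clock: 11.7
eef_pos: [585.4, -339.2, 183.6]
eef_rot: [0.007, 0.707, 0.007, -0.707]
wrist_force: [-0.4, 0.3, -2.1]
opening: 61.4
```

```bash
python3 - <<'E'
from h import *
plan(585.2,-340.8,51.5,-88.9)
P=pose("scene"); im,d=optics.snapshot("scene"); f=cloud(d,P).reshape(-1,3)
s=sensors.read_state(); zt=s["eef_pos"][2]-45+84
print(s["eef_pos"])
t=f[(np.hypot(*(f[:,:2]-s["eef_pos"][:2]).T)<50)&(abs(f[:,2]-zt)<14)]; print(len(t),np.percentile(t[:,2],[5,50,95]), cv2.minAreaRect(t[:,:2].astype(np.float32)))
E
```

```text
t 11.7 at [ 585.4 -339.2  183.6] psi -88.86 tilt [ 1.e-04  1.e-03 -1.e+00] q6 0.92 | shift [13.21  0.17  0.02] turn 0.04 or -179.96
[ 585.42906174 -339.11746554  183.57673789]
509 [211.82414886 221.50590619 224.38373923] ((592.7984619140625, -341.1517333984375), (80.98888397216797, 57.88031768798828), 69.11152648925781)
```

Call:
step_arm(steps=[2, 0.15, 0, 0, 5.5, 5.5, 0.15, 0, 0, 5.5, 9, 0.15, 0, 0, 5.5, 11.5, 0.15, 0, 0, 5.5, 12.5, 0.15, 0, 0, 5.5, 12.8, 0.15, 0, 0, 5.5, 12.9, 0.15, 0, 0, 5.5, 13, 0.15, 0, 0, 5.5, 13, 0.15, 0, 0, 5.5])

```text
clock: 12.65
eef_pos: [585.6, -342.7, 55.0]
eef_rot: [0.007, 0.708, 0.006, -0.706]
wrist_force: [0.1, 1.1, -1.5]
opening: 61.5
```

Call:
step_arm(steps=[0.1, -0.1, 0, 0, 5.5, 0.2, -0.1, 0, 0, 5.5, 0.28, -0.1, 0, 0, 5.5, 0.34, -0.1, 0, 0, 5.5, 0.38, -0.1, 0, 0, 5.5, 0.38, -0.1, 0, 0, 5.5])

```text
clock: 13.25
eef_pos: [584.8, -341.3, 51.4]
eef_rot: [0.007, 0.707, 0.007, -0.707]
wrist_force: [-3.1, 3.1, 9.1]
opening: 61.5
```

Call:
step_arm(steps=[0, 0, 0, 0, 6.8, 0, 0, 0, 0, 8.0, 0, 0, 0, 0, 8.78, 0, 0, 0, 0, 8.78, -2, 0, 0, 0, 8.78, -6, 0, 0, 0, 8.78, -11, 0, 0, 0, 8.78, -16, 0, 0, 0, 8.78, -18.9, -2, 0, 1.1, 8.78, -18.9, -47.5, 1.4, 1.1, 8.78, -18.9, -47.5, 1.4, 1.1, 8.78, -18.9, -47.5, 1.4, 1.1, 8.78, -18.9, -47.5, 1.4, 1.1, 8.78, -18.9, -47.5, 1.4, 1.1, 8.78, -18.9, -47.5, 1.4, 1.1, 8.78, -18.9, -47.5, 1.4, 1.1, 8.78, -18.9, -47.5, 1.4, 1.1, 8.78, -18.9, -47.5, 1.4, 1.1, 8.78, -18.9, -47.5, 1.4, 1.1, 8.78, -18.9, -47.5, 1.4, 1.1, 8.78])

```text
clock: 15.25
eef_pos: [561.5, 134.8, 238.8]
eef_rot: [-0.001, -0.707, -0.001, 0.707]
wrist_force: [-0.2, 0.3, 0.7]
opening: 88.0
```

```bash
python3 - <<'E'
from h import *
plan(561.9,133.4,63,-90)
for n in("top","scene","wrist"):
    P=pose(n); im,d=optics.snapshot(n); f=cloud(d,P).reshape(-1,3); cv2.imwrite(f"pics/{n}2.png",im)
    if n!="wrist":
        t=f[(np.hypot(*(f[:,:2]-[465,-343]).T)<37)&(f[:,2]>68)&(f[:,2]<90)]; print(n,"cup",len(t),np.round(circ(t[:,:2]),1))
        t=f[(np.hypot(*(f[:,:2]-[584,-341]).T)<50)&(f[:,2]>86)&(f[:,2]<100)]; print("tin",len(t),cv2.minAreaRect(t[:,:2].astype(np.float32)))
    t=f[(np.hypot(*(f[:,:2]-[561.8,133.4]).T)<37)&(f[:,2]>82)&(f[:,2]<96)]; print(n,"tumbler",len(t),np.round(circ(t[:,:2]),1))
E
```

```text
t 15.25 at [561.5 134.8 238.8] psi -89.84 tilt [-2.e-04 -1.e-04 -1.e+00] q6 1.68 | shift [17.58  0.14 -0.05] turn 0.16 or -179.84
top cup 146 [ 463.8 -342.3   29.9]
tin 566 ((581.7939453125, -340.0912170410156), (58.50253677368164, 62.17379379272461), 0.7831310629844666)
top tumbler 45 [562.5 134.4  30.2]
scene cup 172 [ 464.4 -343.9   30. ]
tin 649 ((581.8833618164062, -341.6758728027344), (61.54758834838867, 61.13210678100586), 1.4635297060012817)
scene tumbler 120 [561.5 132.9  29.3]
wrist tumbler 783 [564.3 133.8  29.2]
```

Call:
step_arm(steps=[5, 0.13, -0.05, 0, 8.78, 10, 0.13, -0.05, 0, 8.78, 14, 0.13, -0.05, 0, 8.78, 17, 0.13, -0.05, 0, 8.78, 18.3, 0.13, -0.05, 0, 8.78, 18.3, 0.13, -0.05, 0, 8.78, 18.3, 0.13, -0.05, 0, 6.8, 18.3, 0.13, -0.05, 0, 5.3, 18.3, 0.13, -0.05, 0, 5.3, 18.3, 0.13, -0.05, 0, 5.3, 18.3, 0.13, -0.05, 0, 5.3, 18.3, 0.13, -0.05, 0, 5.3, 18.3, 0.13, -0.05, 0, 5.3], newtons=25)

```text
clock: 16.7
eef_pos: [563.5, 132.6, 57.2]
eef_rot: [-0.0, 0.708, 0.0, -0.706]
wrist_force: [0.7, 2.1, 6.1]
opening: 61.7
```

```bash
python3 - <<'E'
from h import *
plan(436.6,336.2,160,-90)
E
```

```text
t 16.7 at [563.5 132.6  57.2] psi -90.0 tilt [ 2.8e-03  6.0e-04 -1.0e+00] q6 1.68 | shift [-10.3  -20.36  12.66] turn -0.0 or 180.0
```

Call:
step_arm(steps=[-1, 0, 0, 0, 5.3, -3.5, 0, 0, 0, 5.3, -7, 0, 0, 0, 5.3, -9.5, -0.5, 0.3, 0, 5.3, -10.3, -2, 1.2, 0, 5.3, -10.3, -5, 3.1, 0, 5.3, -10.3, -9, 5.6, 0, 5.3, -10.3, -13, 8.1, 0, 5.3, -10.3, -16.5, 10.2, 0, 5.3, -10.3, -19, 11.7, 0, 5.3, -10.3, -20.1, 12.4, 0, 5.3, -10.3, -20.35, 12.55, 0, 5.3, -10.3, -20.35, 12.55, 0, 5.3])

```text
clock: 18.0
eef_pos: [436.4, 335.4, 158.5]
eef_rot: [-0.001, -0.707, 0.0, 0.707]
wrist_force: [0.2, 0.0, -2.2]
opening: 61.5
```

```bash
python3 - <<'E'
from h import *
plan(437.6,336.2,67,-90)
E
```

```text
t 18.0 at [436.4 335.4 158.5] psi -89.96 tilt [-6.e-04 -8.e-04 -1.e+00] q6 2.1 | shift [ 9.15 -0.09 -0.13] turn 0.04 or -179.96
```

Pickup was at 57.2, so contact should come at about 63.2.

Call:
step_arm(steps=[2, -0.05, -0.1, 0, 5.3, 5, -0.05, -0.1, 0, 5.3, 7.5, -0.05, -0.1, 0, 5.3, 8.6, -0.05, -0.1, 0, 5.3, 9, -0.05, -0.1, 0, 5.3, 9.1, -0.05, -0.1, 0, 5.3, 9.2, -0.05, -0.1, 0, 5.3, 9.2, -0.05, -0.1, 0, 5.3])

```text
clock: 18.8
eef_pos: [438.6, 336.5, 67.8]
eef_rot: [-0.0, 0.708, 0.0, -0.707]
wrist_force: [-0.0, -0.4, -2.0]
opening: 61.3
```

Call:
step_arm(steps=[0.1, 0, 0.05, 0, 5.3, 0.2, 0, 0.05, 0, 5.3, 0.28, 0, 0.05, 0, 5.3, 0.36, 0, 0.05, 0, 5.3, 0.42, 0, 0.05, 0, 5.3, 0.42, 0, 0.05, 0, 5.3])

```text
clock: 19.4
eef_pos: [437.5, 336.3, 63.3]
eef_rot: [-0.0, 0.707, 0.0, -0.707]
wrist_force: [-0.6, -0.6, 5.0]
opening: 61.2
```

Call:
step_arm(steps=[0, 0, 0, 0, 6.8, 0, 0, 0, 0, 8.0, 0, 0, 0, 0, 8.78, 0, 0, 0, 0, 8.78, -2, 0, 0, 0, 8.78, -6, 0, 0, 0, 8.78, -11, 0, 0, 0, 8.78, -14.5, 1, -1, 0, 8.78, -14.5, 33.9, -25.7, 0, 8.78, -14.5, 33.9, -25.7, 0, 8.78, -14.5, 33.9, -25.7, 0, 8.78, -14.5, 33.9, -25.7, 0, 8.78, -14.5, 33.9, -25.7, 0, 8.78, -14.5, 33.9, -25.7, 0, 8.78, -14.5, 33.9, -25.7, 0, 6, -14.5, 33.9, -25.7, 0, 4, -14.5, 33.9, -25.7, 0, 4, -14.5, 33.9, -25.7, 0, 4, -14.5, 33.9, -25.7, 0, 4])

```text
clock: 21.3
eef_pos: [693.1, -1.9, 207.2]
eef_rot: [0.0, -0.706, -0.0, 0.708]
wrist_force: [-0.3, 0.3, -0.0]
opening: 51.3
```

```bash
python3 - <<'E'
from h import *
plan(694.7,-2.4,31,-90)
for n in("top","scene","wrist"):
    P=pose(n); im,d=optics.snapshot(n); F=cloud(d,P); f=F.reshape(-1,3); cv2.imwrite(f"pics/{n}3.png",im)
    if n!="wrist":
        t=f[(np.hypot(*(f[:,:2]-[437,336]).T)<37)&(f[:,2]>86)&(f[:,2]<102)]; print(n,"tumbler",len(t),np.percentile(t[:,2],90),np.round(circ(t[:,:2]),1))
    r=np.hypot(*(f[:,:2]-[694.7,-2.4]).T)
    t=f[(r<45)&(f[:,2]>6.5)&(f[:,2]<14)]; c,rr=cv2.minEnclosingCircle(t[:,:2].astype(np.float32)); print(n,"disc",len(t),np.median(t[:,2]),c,rr)
    t=f[(r<25)&(f[:,2]>27)&(f[:,2]<36)]; print("knob",len(t),np.median(t[:,2]),(t.min(0)+t.max(0))/2,np.ptp(t,axis=0))
E
```

```text
t 21.3 at [693.1  -1.9 207.2] psi -90.02 tilt [-0.0018  0.001  -1.    ] q6 1.47 | shift [17.62  0.07 -0.19] turn -0.02 or 179.98
top tumbler 149 94.98663964642185 [436.2 336.9  29.4]
top disc 279 10.36507917624499 (697.0806884765625, -2.700596570968628) 35.2889518737793
knob 31 30.567598008125287 [695.00303371  -1.89011959  30.38452864] [13.71104678 13.53883788  6.33804181]Traceback (most recent call last):
  File "<stdin>", line 6, in <module>
    return _quantile_unchecked(
        a, q, axis, out, overwrite_input, method, keepdims, weights)
    return _ureduce(a,
                    func=_quantile_ureduce_func,
    ...<5 lines>...
                    overwrite_input=overwrite_input,
                    method=method)
    r = func(a, **kwargs)
    result = _quantile(arr,
                       quantiles=q,
    ...<2 lines>...
                       out=out,
                       weights=wgt)
    slices_having_nans = np.isnan(arr[-1, ...])
                                  ~~~^^^^^^^^^
IndexError: index -1 is out of bounds for axis 0 with size 0
```

Call:
step_arm(steps=[4, 0.05, -0.2, 0, 4, 8, 0.05, -0.2, 0, 4, 12, 0.05, -0.2, 0, 4, 13.5, 0.05, -0.2, 0, 4, 13.5, 0.05, -0.2, 0, 4, 13.5, 0.05, -0.2, 0, 4], newtons=15)

```text
clock: 22.0
eef_pos: [697.1, -2.7, 74.2]
eef_rot: [0.0, 0.708, 0.0, -0.706]
wrist_force: [1.2, 0.4, 1.2]
opening: 40.1
```

```bash
python3 - <<'E'
from h import *
plan(695,-2.3,32.5,-90)
n="wrist"; P=pose(n); im,d=optics.snapshot(n); f=cloud(d,P).reshape(-1,3); cv2.imwrite(f"pics/{n}3.png",im)
r=np.hypot(*(f[:,:2]-[694.7,-2.4]).T)
for a,b,R in((7,14,45),(27,36,25)):
    t=f[(r<R)&(f[:,2]>a)&(f[:,2]<b)]
    if len(t): print(len(t),np.median(t[:,2]),(t.min(0)+t.max(0))/2,np.ptp(t,axis=0))
E
```

```text
t 22.0 at [697.1  -2.7  74.2] psi -89.97 tilt [ 0.0018 -0.     -1.    ] q6 1.47 | shift [ 4.17 -0.04  0.22] turn 0.03 or -179.97
6297 11.103605953410579 [696.99695997  -2.53452941  10.49794061] [71.60016053 71.19291437  6.9744294 ]
553 30.942721403474224 [697.26567207  -2.48013964  30.18423034] [17.762593   17.92037248  6.13608958]
```

View pics/wrist3.png

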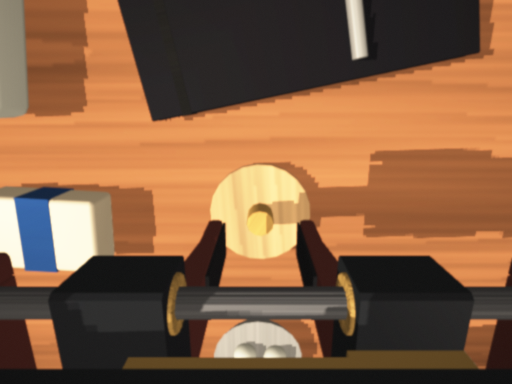

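Call:
step_arm(steps=[2, 0, 0, 0, 4, 3.5, 0, 0, 0, 4, 4, 0, 0, 0, 4, 4.2, 0, 0, 0, 4, 4.2, 0, 0, 0, 4, 4.2, 0, 0, 0, 2, 4.2, 0, 0, 0, 1.2, 4.2, 0, 0, 0, 1.2, 4.2, 0, 0, 0, 1.2, 4.2, 0, 0, 0, 1.2, 4.2, 0, 0, 0, 1.2, 4.2, 0, 0, 0, 1.2], newtons=15)

```text
clock: 23.25
eef_pos: [696.6, -3.4, 31.1]
eef_rot: [-0.0, 0.707, -0.0, -0.707]
wrist_force: [-0.3, -0.1, 4.8]
opening: 17.1
```

```bash
python3 - <<'E'
from h import *
plan(436.4,336.6,180,-90)
E
```

```text
t 23.25 at [696.6  -3.4  31.1] psi -90.02 tilt [ 7.e-04  1.e-04 -1.e+00] q6 1.47 | shift [-14.9  -33.99  26.02] turn -0.02 or 179.98
```

Call:
step_arm(steps=[-1, 0, 0, 0, 1.2, -4, 0, 0, 0, 1.2, -8.5, 0, 0, 0, 1.2, -12.5, -0.5, 0.4, 0, 1.2, -14.5, -2, 1.5, 0, 1.2, -14.9, -5, 3.8, 0, 1.2, -14.9, -8.5, 6.5, 0, 1.2, -14.9, -12, 9.2, 0, 1.2, -14.9, -15.5, 11.9, 0, 1.2, -14.9, -19, 14.5, 0, 1.2, -14.9, -22.5, 17.2, 0, 1.2, -14.9, -26, 19.9, 0, 1.2, -14.9, -29, 22.2, 0, 1.2, -14.9, -31.5, 24.1, 0, 1.2, -14.9, -33.2, 25.4, 0, 1.2, -14.9, -34, 26, 0, 1.2, -14.9, -34, 26, 0, 1.2, -14.9, -34, 26, 0, 1.2])

```text
clock: 25.05
eef_pos: [436.9, 336.2, 179.8]
eef_rot: [0.0, 0.707, -0.0, -0.707]
wrist_force: [-0.2, -0.3, -0.3]
opening: 17.7
```

```bash
python3 - <<'E'
from h import *
plan(436.4,336.6,125,-90)
n="wrist"; P=pose(n); s=sensors.read_state(); im,d=optics.snapshot(n); f=cloud(d,P).reshape(-1,3); cv2.imwrite(f"pics/w4.png",im)
r=np.hypot(*(f[:,:2]-[437,336]).T)
t=f[(r<50)&(abs(f[:,2]-160)<6)]; print("disc",len(t),np.percentile(t[:,2],[5,50,95]),cv2.minEnclosingCircle(t[:,:2].astype(np.float32)))
t=f[(r<40)&(abs(f[:,2]-94)<5)]
if len(t)>9: print("tumbler rim",len(t),circ(t[:,:2]),t.max(0))
for n in("scene","top"):
    P=pose(n); im,d=optics.snapshot(n); f=cloud(d,P).reshape(-1,3); r=np.hypot(*(f[:,:2]-[437,336]).T); 
    t=f[(r<40)&(abs(f[:,2]-94)<5)]
    if len(t)>9: print(n,"tumbler rim",len(t),circ(t[:,:2],30))
E
```

```text
t 25.05 at [436.9 336.2 179.8] psi -90.01 tilt [ 4.e-04 -3.e-04 -1.e+00] q6 2.1 | shift [ 5.48 -0.04  0.05] turn -0.01 or 179.99
disc 6595 [158.64893367 159.81394914 160.98686781] ((437.47821044921875, 335.85504150390625), 35.773807525634766)
tumbler rim 394 [437.58349175 337.37314398  29.68248627] [468.81613226 365.72890933  95.82330505]
scene tumbler rim 94 [435.71395935 335.48304632]
```

View pics/w4.png

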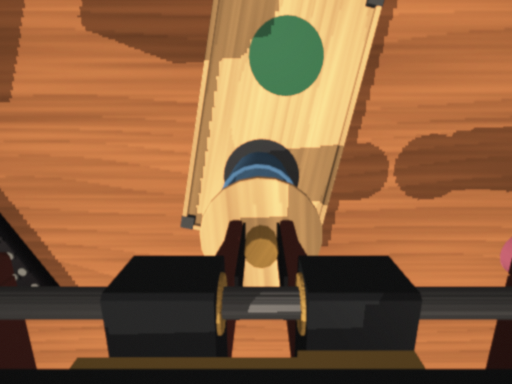

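Call:
step_arm(steps=[1.5, -0.07, 0, 0, 1.2, 3.5, -0.07, 0, 0, 1.2, 4.8, -0.07, 0, 0, 1.2, 5.1, -0.07, 0, 0, 1.2, 5.3, -0.07, 0, 0, 1.2, 5.45, -0.07, 0, 0, 1.2, 5.6, -0.07, 0, 0, 1.2, 5.7, -0.07, 0, 0, 1.2, 5.8, -0.07, 0, 0, 1.2, 5.8, -0.07, 0, 0, 1.2])

```text
clock: 26.2
eef_pos: [436.3, 337.5, 121.8]
eef_rot: [-0.0, 0.707, -0.0, -0.707]
wrist_force: [0.4, 0.5, -0.5]
opening: 17.5
```

Call:
step_arm(steps=[0.06, 0, 0, 0, 1.2, 0.12, 0, 0, 0, 1.2, 0.18, 0, 0, 0, 1.2, 0.2, 0, 0, 0, 1.2, 0.2, 0, 0, 0, 1.2])

```text
clock: 26.7
eef_pos: [436.5, 337.5, 120.2]
eef_rot: [-0.0, 0.707, -0.0, -0.707]
wrist_force: [-2.2, -0.9, 5.4]
opening: 17.4
```

Call:
step_arm(steps=[0, 0, 0, 0, 2.5, 0, 0, 0, 0, 4, 0, 0, 0, 0, 4, -1, 0, 0, 0, 4, -4, 0, 0, 0, 4, -8, 0, 0, 0, 5, -11, 1, 0, 0, 6, -12, 5, 0, 0, 8.78, -12, 47.3, -1.75, 0, 8.78, -12, 47.3, -1.75, 0, 8.78, -12, 47.3, -1.75, 0, 8.78, -12, 47.3, -1.75, 0, 8.78, -12, 47.3, -1.75, 0, 8.78, -12, 47.3, -1.75, 0, 8.78, -12, 47.3, -1.75, 0, 8.78, -12, 47.3, -1.75, 0, 8.78, -12, 47.3, -1.75, 0, 8.78, -12, 47.3, -1.75, 0, 8.78, -12, 47.3, -1.75, 0, 8.78])

```text
clock: 28.6
eef_pos: [453.5, -135.6, 240.0]
eef_rot: [-0.001, 0.707, -0.0, -0.707]
wrist_force: [0.2, -0.4, -0.1]
opening: 88.0
```

```bash
python3 - <<'E'
from h import *
plan(453.9,-135.3,83,-90)
for n in("top","scene","wrist"):
    P=pose(n); im,d=optics.snapshot(n); f=cloud(d,P).reshape(-1,3); cv2.imwrite(f"pics/{n}5.png",im)
    r=np.hypot(*(f[:,:2]-[436.5,336.5]).T); t=f[(r<45)&(f[:,2]>95)&(f[:,2]<105)]
    if len(t)>9: print(n,"lid",len(t),np.percentile(t[:,2],[5,50,95]),cv2.minEnclosingCircle(t[:,:2].astype(np.float32)))
    r=np.hypot(*(f[:,:2]-[453.9,-135]).T); t=f[(r<25)&(f[:,2]>134)&(f[:,2]<150)]
    if len(t)>9: print(n,"cap",len(t),np.median(t[:,2]),(t.min(0)+t.max(0))/2,np.ptp(t,axis=0))
    t=f[(r<45)&(f[:,2]>20)&(f[:,2]<92)]
    if len(t)>30: print(" body",circ(t[:,:2],27))
E
```

```text
t 28.6 at [ 453.5 -135.6  240. ] psi -90.11 tilt [ 0.e+00  7.e-04 -1.e+00] q6 1.14 | shift [15.7  -0.02 -0.04] turn -0.11 or 179.89
top lid 609 [ 96.8500383   99.55748631 102.23072463] ((435.7052917480469, 336.8973083496094), 36.16040802001953)
scene lid 317 [ 97.21153554 100.05494408 102.96743151] ((433.19195556640625, 336.253173828125), 38.28723907470703)
scene cap 97 139.68866506063262 [ 454.01997247 -135.91799716  139.34378109] [29.05501019 28.11445124  8.73212439]
 body [ 452.4875864  -135.21771523]
wrist cap 918 140.02036945769692 [ 455.70812101 -135.29932856  138.1825778 ] [27.69002928 28.34927126  8.16521758]
 body [ 455.30541955 -135.24337443]
```

View pics/scene5.png

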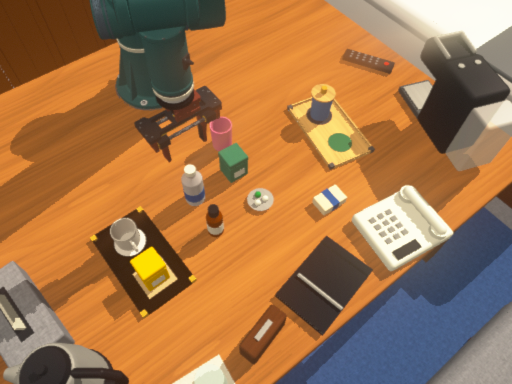

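Call:
step_arm(steps=[4, 0, -0.05, 0, 8.78, 8, 0, -0.05, 0, 8.78, 12, 0, -0.05, 0, 8.78, 14.5, 0, -0.05, 0, 8.78, 15.6, 0, -0.05, 0, 8.78, 15.6, 0, -0.05, 0, 8.78, 15.6, 0, -0.05, 0, 6.5, 15.6, 0, -0.05, 0, 4.8, 15.6, 0, -0.05, 0, 4.8, 15.6, 0, -0.05, 0, 4.8, 15.6, 0, -0.05, 0, 4.8, 15.6, 0, -0.05, 0, 4.8, 15.6, 0, -0.05, 0, 4.8], newtons=35)

```text
clock: 30.05
eef_pos: [454.7, -135.7, 84.3]
eef_rot: [-0.0, 0.707, -0.0, -0.707]
wrist_force: [-0.0, 1.6, 6.7]
opening: 53.9
```

```bash
python3 - <<'E'
from h import *
plan(553.8,312.8,220,-90); plan(553.8,312.8,220,-101.4)
E
```

```text
t 30.05 at [ 454.7 -135.7   84.3] psi -90.04 tilt [ 1.1e-03 -1.0e-04 -1.0e+00] q6 1.13 | shift [-13.57 -44.85  -9.9 ] turn -0.04 or 179.96
t 30.05 at [ 454.7 -135.7   84.3] psi -90.04 tilt [ 1.1e-03 -1.0e-04 -1.0e+00] q6 1.13 | shift [-13.57 -44.85  -9.9 ] turn 11.36 or -168.64
```

Call:
step_arm(steps=[-1, 0, 0, 0, 4.8, -3.5, 0, 0, 0, 4.8, -7.5, 0, 0, 0, 4.8, -11, -0.5, -0.1, 0, 4.8, -13, -2, -0.4, 0, 4.8, -13.6, -5, -1.1, 0, 4.8, -13.6, -9, -2, 0, 4.8, -13.6, -13, -2.9, 0, 4.8, -13.6, -17.5, -3.9, 0, 4.8, -13.6, -22, -4.9, 0, 4.8, -13.6, -26.5, -5.9, 0, 4.8, -13.6, -31, -6.9, 0, 4.8, -13.6, -35.5, -7.9, 0, 4.8, -13.6, -39.5, -8.8, 0, 4.8, -13.6, -42.5, -9.4, 0, 4.8, -13.6, -44.2, -9.8, 0, 4.8, -13.6, -44.85, -9.9, 0, 4.8, -13.6, -44.85, -9.9, 0, 4.8, -13.6, -44.85, -9.9, 0, 4.8])

```text
clock: 31.95
eef_pos: [552.9, 311.3, 219.6]
eef_rot: [-0.0, -0.707, 0.001, 0.707]
wrist_force: [-0.1, 0.2, -3.3]
opening: 53.4
```

```bash
python3 - <<'E'
from h import *
plan(554,312.7,90.3,-90)
P=pose("wrist"); im,d=optics.snapshot("wrist"); f=cloud(d,P).reshape(-1,3)
t=f[(np.hypot(*(f[:,:2]-[554,312]).T)<25)&(abs(f[:,2]-276)<9)]
if len(t): print("cap",len(t),(t.min(0)+t.max(0))/2,np.ptp(t,axis=0))
E
```

```text
t 31.95 at [552.9 311.3 219.6] psi -90.06 tilt [-9.0e-04 -1.1e-03 -1.0e+00] q6 1.98 | shift [12.93 -0.15 -0.12] turn -0.06 or 179.94
cap 2993 [554.54847921 310.42020828 272.16099611] [27.34756202 28.33124029 10.26859051]
```

Call:
step_arm(steps=[2, -0.1, -0.03, 0, 4.8, 5.5, -0.1, -0.03, 0, 4.8, 9, -0.1, -0.03, 0, 4.8, 11.3, -0.1, -0.03, 0, 4.8, 12.1, -0.1, -0.03, 0, 4.8, 12.4, -0.1, -0.03, 0, 4.8, 12.5, -0.1, -0.03, 0, 4.8, 12.5, -0.1, -0.03, 0, 4.8])

```text
clock: 32.8
eef_pos: [554.7, 314.0, 96.1]
eef_rot: [-0.001, 0.708, 0.0, -0.706]
wrist_force: [-0.4, -0.3, -3.1]
opening: 53.1
```

Call:
step_arm(steps=[0.1, 0.05, 0.05, 0, 4.8, 0.25, 0.05, 0.05, 0, 4.8, 0.38, 0.05, 0.05, 0, 4.8, 0.48, 0.05, 0.05, 0, 4.8, 0.54, 0.05, 0.05, 0, 4.8, 0.58, 0.05, 0.05, 0, 4.8, 0.58, 0.05, 0.05, 0, 4.8])

```text
clock: 33.5
eef_pos: [553.5, 313.5, 90.3]
eef_rot: [-0.0, 0.707, 0.0, -0.707]
wrist_force: [-1.8, -0.7, 6.7]
opening: 53.1
```

Call:
step_arm(steps=[0, 0, 0, 0, 6, 0, 0, 0, 0, 7.5, 0, 0, 0, 0, 8.78, 0, 0, 0, 0, 8.78, -2, 0, 0, 0, 8.78, -6, 0, 0, 0, 8.78, -11, 0, 0, 0, 8.78, -15, 0, 0, 0, 8.78, -16, 2, 0, 0, 8.78, -16, 36, 8, 0, 8.78, -16, 36, 8, 0, 8.78, -16, 36, 8, 0, 8.78, -16, 36, 8, 0, 8.78, -16, 36, 8, 0, 8.78, -16, 36, 8, 0, 8.78, -16, 36, 8, 0, 8.78, -16, 36, 8, 0, 8.78, -16, 36, 8, 0, 8.78])

```text
clock: 35.3
eef_pos: [472.0, -47.8, 248.1]
eef_rot: [0.002, -0.707, 0.001, 0.708]
wrist_force: [-0.4, -0.2, -0.7]
opening: 88.1
```

```bash
python3 - <<'E'
from h import *
print(sensors.read_state()["clock"])
def mid(f,c,R,a,b):
    t=f[(np.hypot(*(f[:,:2]-c).T)<R)&(f[:,2]>a)&(f[:,2]<b)]
    return (len(t),np.round((t.min(0)+t.max(0))/2,1),np.round(np.ptp(t,axis=0)),t) if len(t)>5 else (0,0,0,t)
for n in("top","scene"):
    P=pose(n); im,d=optics.snapshot(n); f=cloud(d,P).reshape(-1,3); cv2.imwrite(f"pics/{n}6.png",cv2.resize(im,(768,576)))
    for k,c,R,a,b in(("cap",(554,313),30,138,155),("lid",(436.5,336.5),45,95,105),("tea",(446.7,0),50,80,92),("gel",(568.8,-147),30,110,125),("soap",(685,147),55,20,36)):
        print(n,k,*mid(f,c,R,a,b)[:3])
    t=mid(f,(465,-343),37,68,90)[3]; print("cup",np.round(circ(t[:,:2]),1))
    t=mid(f,(583,-341),50,86,100)[3]; print("tin",cv2.minAreaRect(t[:,:2].astype(np.float32)))
    t=mid(f,(554,313),45,20,98)[3]; print("bottle body",len(t) and circ(t[:,:2],27))
E
```

```text
35.3
top cap 125 [552.  314.2 143.7] [27. 30. 11.]
top lid 608 [436.  337.4  99.9] [69. 71. 10.]
top tea 296 [433.9   2.4  83.7] [35. 60.  7.]
top gel 0 0 0
top soap 564 [685.5 147.4  26.7] [55. 80. 13.]
cup [ 463.8 -342.3   30. ]
tin ((581.7744750976562, -340.3534851074219), (58.56071853637695, 61.28824234008789), 0.5801582336425781)
bottle body [552.53998546 314.331534  ]
scene cap 83 [552.  313.4 144.1] [26. 29. 12.]
scene lid 317 [433.9 335.   99.7] [71. 70.  9.]
scene tea 413 [ 4.467e+02 -3.000e-01  8.460e+01] [63. 63.  9.]
scene gel 100 [ 569.3 -148.2  115. ] [26. 27. 10.]
scene soap 514 [684.9 146.3  26.5] [55. 80. 13.]
cup [ 464.2 -344.    30. ]
tin ((582.0225830078125, -341.5525817871094), (63.13824462890625, 61.22526931762695), 1.1133190393447876)
bottle body [550.4315192  313.81678893]
```

View pics/top6.png

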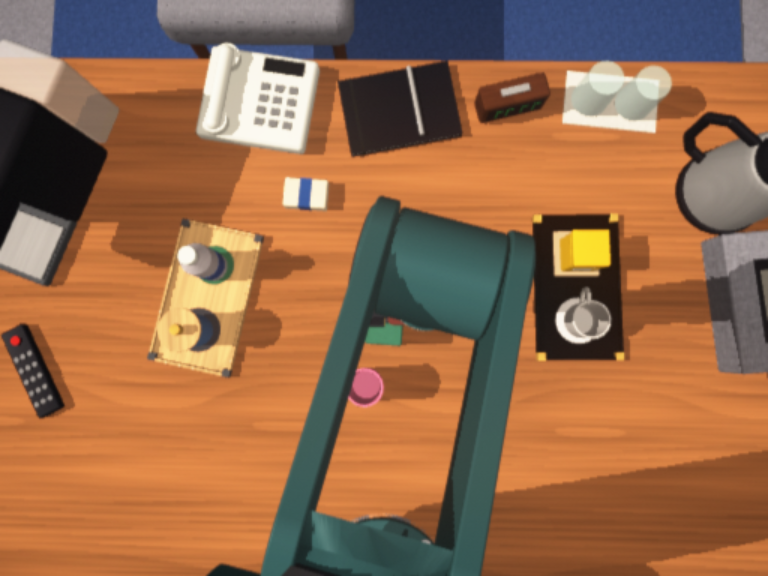

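View pics/scene6.png

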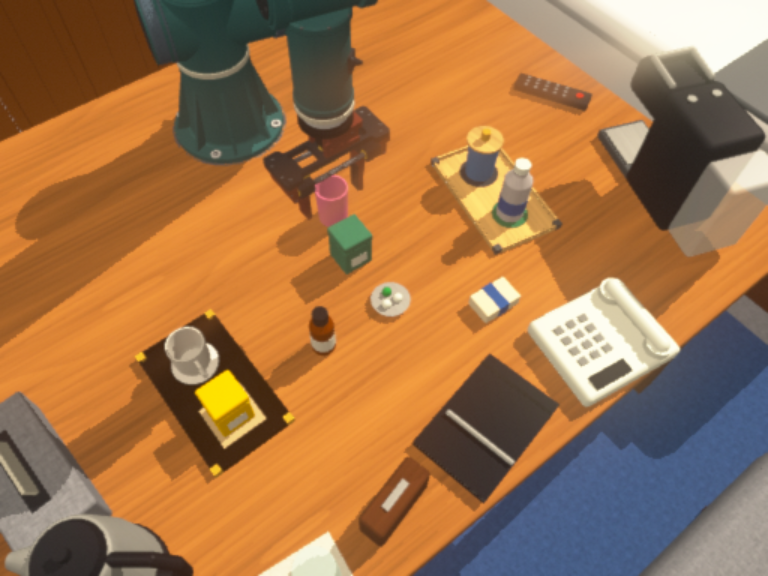

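```bash
python3 -c "
from plant import workorder; print(workorder.job_done())"
```

```text
the job is handed in; nothing more can be done
None
```

Both trays are made up in the order asked, and the job is handed in at about 35.4 s on the robot's clock, with the gripper clear of everything. I set each thing down slowly until light contact (5–11 N at the wrist) and then released it.

The last check used the top and scene cameras:

| Item | Distance from the middle of its pad |
|---|---|
| White cup | about 0.5 mm |
| Yellow tin | about 2.5 mm, towards the robot; sides within about 0.5° of the tray's |
| Blue tumbler | about 1 mm (measured before the lid went on) |
| Silver bottle | about 2 mm by its cap |

- **Lid:** it is seated; its top measures 100 mm, as it should, and it is level.
- **Left standing:** the green tin, gel bottle and soap box have not moved. The arm hid the gel bottle from the top camera at the end, so that one rests on the scene camera alone.

**Disagreements:**
- **Cup handle:** the text puts it halfway between +x and +y, but all three cameras showed it along +x, so I gripped the cup by what the cameras showed.
- **Camera offsets:** the wrist camera read x about 2 mm further out than the fixed ones. The scene camera put the lid 2–3 mm off the top camera's reading.
- **Failed checks:** finding the cup's rim, and the tin while it was held, did not give usable numbers. I checked both after they were placed instead.

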